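# Move a snap-fit cover to the fresh filter cartridge

## Robot

A 7-joint arm with a two-finger parallel gripper is mounted at the origin on the work surface. World frame = base frame: x ahead of the robot, y to its left, z up, the work surface at z = 0. Lengths are in m, angles in rad, forces in N, time in s.
With the tool pointing down it reaches from about 0.4 to 0.875 m from the base axis. Payload 19.3 kg.
Tool frame: the origin (TCP) lies at the very end of the fingers, on their centre line; the grasp point (between the pads) lies 19 mm behind it; z points along the fingers, y is the line along which they close (so a half turn about z gives the same grasp; the last joint's range is limited). The gripper opens to 85 mm and grips with 20 to 120 N. Pads are 22 mm wide; open, the fingers measure 114 mm over their backs; the gripper's body (76 mm by 85 mm) begins 54 mm behind the grasp point. The pads swing forward as they close: fully open they stand 13 mm farther back than shut.
Start: joints at [-1.365, 0.521, -0.036, 1.599, 0.021, 1.021, -0.113], TCP at [0.17, 0.601, 0.231] pointing down, gripper open.
Joint ranges: [-2.91, 2.91], [-0.3, 2.13], [-1.5, 1.42], [0.17, 2.43], [-1.26, 4.41], [0.16, 1.93], [-2.52, 2.52]. Speed limits (rad/s): [1.89, 1.89, 2.39, 2.39, 3.01, 3.01, 3.01].

## Interface

Orientations are given as [roll, pitch, yaw] about the fixed x, y, z axes, in that order (R = Rz(yaw) Ry(pitch) Rx(roll)).
In Python, from workcell import bot gives the robot as it stands. The module is installed in compiled form; this text tells all that it offers.
- The arm moves only by the tool apply_moves, never from a script. Its arguments are lists of equal length, an entry for each row: "claw": the finger opening in m, from 0 to 0.0854; "xyz": the shift along the tool's x, y, z in m, a list of three; "twist": the turn, a rotation vector about the tool's x, y, z in rad, a list of three. A call has 1 to 20 rows; each row shifts and turns the commanded pose from where the row before left it, along the tool's axes as they then stand; what a row does not reach is not made up. A row lasts 1/10 s, in which the tool goes at most 50 mm and 8.59 degrees, less where a joint would pass 70% of its speed; a pose out of reach is approached as far as the arm can. A call with a gripper value outside its range is refused whole. The fingers move at their own pace and stop on an object; "force" is the grip in N (left out, the last holds). Time passes only in rows, so rows that do not move let the fingers close. It gives the time, the measured TCP pose, the force, the opening and the grip force at its end, in the units of the state.
- bot.observe(): the state, without advancing time (a new reading comes with each control period).
- bot.grab_frame(name): name is "scene" or "top"; returns a dict with "img" (384x512x3 uint8, red, green, blue), "vfov" (degrees; the focal length in pixels is half the picture's height over the tangent of half this angle, whatever the lens; pixels are square), "cx", "cy" (the principal point, pixels), "view" (4x4, takes a point from world to camera coordinates). Camera axes: x right, y up, looking along -z (the intrinsics and any distortion apply to the point x, -y, -z); pixel columns grow to the right and rows downward; lengths in m; the calibration is good to about 2 mm. A picture is of the moment at which its call begins. There is no depth.
- bot.job_done(): hands the job in; it is judged then, once.
Trained networks look in the newest picture that a camera, given by its name, has taken for a name from the list of things; names that differ only in an ending like _2 or _b are one class to them, and where a whole thing is asked for, a point or a joint stands for the part that bears it (a point fixed in the world has none). Each returns a list of dicts, best first, with "score" (0 to 1); they miss things now and then, are a little off and sometimes report something else, mostly with a low value. They report only what shows in the picture. A call takes as long as a camera call. They do not tell look-alikes from the thing itself.
- bot.find_in(camera, query): "position" ([x, y, z] in m, in world coordinates, good to about 4 mm: the middle of the surface that is visible of it).
The state is a dict: "clock": time; "qpos": joint angles; "qd": joint speeds; "joint_efforts": joint torques, N m; "position": TCP position; "tool_rot": TCP orientation; "force": force on the tool from outside, world axes, zero at the start; "moment": the same for the moment, N m; "grip_width": finger opening in m; "finger_force": force on a finger pad.
Only numpy, scipy, OpenCV 4.12 (cv2) and the standard library are available. Lean on these libraries where they do the work, as an engineer would, in place of code of your own. Each camera call takes 0.05 s, during which the arm holds its last target. There are 200 camera calls.

## Task

The filter of the welding-fume extractor is spent: squeeze the two opposite side tabs of the louvred snap-fit cover together to free it from the cartridge it sits on, lift it straight off without forcing it, and fit it on the other, open cartridge. Press it gently down there against its rubber seal until it is fully home and both tabs have sprung back out and hold it, then let go. Leave everything else on the bench where it is.

Things in the scene. Friction and masses are not known exactly. Their poses are not given: they have to be found in the camera images.
- cover_grip (a point): Loose snap-fit cover, grey plastic, 80 g: louvred cap 70 x 39 mm (x, y), top 34 mm above the flange undersides, with an upright squeeze tab on its +y and -y sides. This point: its centre between the tabs, 22 mm above the flange undersides and 12 mm below its top. z up, y from tab to tab. It fits either way round. It cracks at over 90 N from the fingers (sum of both).
- cover_under (a point): Centre of the cover at the level of its flange undersides (which meet the rim when home). Flanges only at the two x ends. Below it a skirt 70 x 61 mm (x, y), 14 mm deep, lower edges rounded 3 mm, and the tabs' hooks, 18 mm deep, go into the mouth. Cover and cartridge crack at over 60 N between them.
- tab_a_pad (a point): Middle of the ribbed outer face of the squeeze tab on the cover's +y side, 18 mm above the flange undersides: tab 26 mm wide (x), reaching 30 mm above the rim, nothing beside it above the rim. This face is 31 mm from the cover's centre when out (62 mm over both tabs), 25 mm when pressed fully in (50 mm over both).
- tab_b_pad (a point): The same on the cover's -y side.
- tab_a (a joint): Spring travel of the +y tab towards the cover's centre: 0 = out, 0.006 m = fully in. 2 N starts it, 7 N presses it fully in. Its hook catches under the 5 mm thick rim by 2.5 mm when out; with both tabs in by 4 mm or more, and kept so, the cover lifts straight off.
- tab_b (a joint): The same for the -y tab.
- spent_mouth (a point): Centre of the mouth of the spent cartridge, at its rim, 66 mm above the bench; the cover sits on it at the start, y along this y. Grey box on a 140 x 120 mm (x, y) steel foot screwed to the bench, topped by an aluminium collar 118 x 108 mm that carries the rim. z up.
- fresh: The fresh, open cartridge, screwed to the bench: the same foot, box and collar. Origin on the bench below the centre of its mouth, z up. Its collar has not been set: the rim stands 56 to 76 mm above the bench, its height must be felt or seen (it does not give way). Mouth 73 x 64 mm (x, y): the skirt has 1.5 mm of play on every side. The cover's y must lie along this y, either way round.
- fresh_seal (a joint): Travel of the fresh cartridge's sprung rubber seal (a bar at each x end, 9 mm below its rim): 0 = free, about 0.004 m with the cover latched (flanges then 1 mm off the rim), 0.005 m pressed to the rim. It pushes up with 3 to 5.5 N. Tabs held in, the cover goes in against the seal alone and hooks if held down while they are let out; tabs out, it snaps in under about 20 N on top.
- hammer: Bystander: hammer, 240 mm, lying.
- wirebrush: Bystander: brush, 200 mm, lying.
- driver: Bystander: screwdriver, 180 mm, lying between the cartridges.
- pipe: Bystander: steel pipe offcut, 42 mm across, 50 mm high, standing between the cartridges.
- spraycan: Bystander: can, 60 mm across, 150 mm high, standing.
- magnet: Bystander: flat welding angle, 70 x 70 x 16 mm.
There are look-alikes about, which are no part of the job. What is shaped like the part that bears spent_mouth but purple is not meant.

How it is judged:
On the way:
1. the cover has been freed from the spent cartridge and lifted at least 30 mm clear of it (z of cover_grip in the frame of spent_mouth above 0.052 m), for 0.1 s.
At the end, for the whole second after the job is handed in: The cover sits upright in the mouth of the fresh cartridge and keeps its seal pressed in by at least 3.3 mm (flanges within about 2 mm of the rim), within 4 mm of the mouth's centre and 0.08 rad of its direction (either way round), both tabs sprung out to within 1.2 mm, released and at rest (value of joint fresh_seal above 0.0033 m and horizontal distance between cover_grip and fresh below 0.004 m and angle between the y axis of cover_grip and the y axis of fresh, either way round below 0.08 rad and angle between cover_grip's own z axis and vertical below 0.05 rad and value of joint each of tab_a, tab_b below 0.0012 m and contact force between the fingers and cover below 0.1 N and linear speed of cover below 0.02 m/s); the robot touches nothing.
It fails at once if the cover or a cartridge was overloaded (over 60 N between them: forced off with the hooks caught, jammed or rammed home) (contact force between cover and spent above 60 N or contact force between cover and fresh above 60 N).
It fails at once if the cover was squeezed or pushed with over 90 N (sum of both fingers, about 45 N each) (contact force between the fingers and cover above 90 N).
It fails at once if a bystander was moved more than 30 mm (distance of any of hammer, wirebrush, driver, pipe, spraycan, magnet from where it was at the start of the episode above 0.03 m).
It also fails if it takes over 70 s, if anything falls off the work surface, if the arm or the gripper's body presses on something with over 40 N, if the wrist force passes 120 N, or if a joint passes its speed limit or range.

## Working session

There is one attempt and no reset: what is moved stays moved. The work goes in short steps, Python scripts to look and compute and a tool call to move; the robot and the scene stay as the last step left them, time stands still between calls to the robot, and variables do not carry over. Pictures are saved under pics/ and viewed, at most 10 in all, crops included, and the job is handed in when it is done.

Besides the shell and the picture viewer there is one more tool, called after "Emit:" by a JSON object that holds its "op" and its "data", one argument or row to a line. apply_moves: Moves the arm, as the interface text tells. Its arguments: {"type":"object","properties":{"claw":{"type":"array"},"xyz":{"type":"array"},"twist":{"type":"array"},"force":{"type":"number"}},"required":["claw","xyz","twist"]}

```bash
mkdir -p pics; cat > h.py <<'E'
import numpy as np, cv2
from workcell import bot
def cam(n):
    f=bot.grab_frame(n); h=f["img"].shape[0]
    f["f"]=h/2/np.tan(np.radians(f["vfov"])/2); return f
def proj(f,p):
    c=np.asarray(f["view"])@np.append(p,1); return f["cx"]+f["f"]*c[0]/-c[2], f["cy"]-f["f"]*c[1]/-c[2]
def onz(f,u,v,z):
    V=np.asarray(f["view"]);R=V[:3,:3];o=-R.T@V[:3,3]
    d=R.T@np.array([(u-f["cx"])/f["f"],-(v-f["cy"])/f["f"],-1]); return o+d*(z-o[2])/d[2]
def save(f,n): cv2.imwrite("pics/"+n,f["img"][:,:,::-1])
E
python3 - <<'E'
from h import *
np.set_printoptions(precision=4,suppress=True)
s=bot.observe(); print({k:np.round(v,3) for k,v in s.items()})
ims=[]
for n in("top","scene"):
    f=cam(n); print(n,{k:v for k,v in f.items() if k!="img"}); save(f,n+"0.png")
    for q in("cover_grip","cover_under","tab_a_pad","tab_b_pad","spent_mouth","fresh","driver","pipe","spraycan","hammer"):
        print(n,q,[(np.round(d["position"],3).tolist(),round(d["score"],2)) for d in bot.find_in(n,q)][:4])
E
```

```text
{'clock': np.float64(0.0), 'qpos': array([-1.365,  0.522, -0.036,  1.6  ,  0.021,  1.021, -0.113]), 'qd': array([-0.   ,  0.002,  0.001, -0.001,  0.001, -0.001,  0.001]), 'joint_efforts': array([  0.001, -92.711,   1.981, -36.992,   0.018,   0.008,  -0.   ]), 'position': array([0.17 , 0.601, 0.231]), 'tool_rot': array([-3.14 ,  0.   ,  2.866]), 'force': array([0.054, 0.571, 0.036]), 'moment': array([0.03 , 0.01 , 0.011]), 'finger_force': np.float64(0.0), 'grip_width': np.float64(0.085)}
top {'vfov': 56.07964796170495, 'cx': 258.6820142219064, 'cy': 194.3087433716303, 'view': array([[-0.0144, -0.9999,  0.0018, -0.0733],
       [ 0.9968, -0.0143,  0.0789, -0.5243],
       [-0.0789,  0.0029,  0.9969, -1.1053],
       [ 0.    ,  0.    ,  0.    ,  1.    ]]), 'f': np.float64(360.4947849113808)}
top cover_grip [([0.493, -0.192, 0.102], 0.7)]
top cover_under [([0.489, -0.191, 0.102], 0.83)]
top tab_a_pad []
top tab_b_pad []
top spent_mouth [([0.451, -0.585, 0.067], 0.88), ([0.569, -0.409, 0.067], 0.85), ([0.49, -0.189, 0.069], 0.75), ([0.724, -0.179, 0.067], 0.71)]
top fresh [([0.44, 0.156, 
[... 340 characters left out ...]
23,  0.1058,  0.7418,  0.2815],
       [ 0.7279, -0.1442,  0.6704, -1.9474],
       [ 0.    ,  0.    ,  0.    ,  1.    ]]), 'f': np.float64(477.39711962839755)}
scene cover_grip [([0.509, -0.198, 0.093], 0.75)]
scene cover_under [([0.511, -0.196, 0.091], 0.9), ([0.473, 0.15, 0.045], 0.36)]
scene tab_a_pad []
scene tab_b_pad []
scene spent_mouth [([0.761, -0.182, 0.067], 0.97), ([0.265, 0.257, 0.065], 0.87), ([0.534, -0.202, 0.063], 0.63), ([0.583, -0.411, 0.064], 0.62)]
scene fresh [([0.47, 0.146, 0.048], 0.78)]
scene driver [([0.418, -0.011, 0.022], 0.44)]
scene pipe [([0.646, -0.029, 0.041], 0.83)]
scene spraycan [([0.806, -0.029, 0.105], 0.95)]
scene hammer [([0.327, 0.385, 0.014], 0.23)]
```

View pics/top0.png

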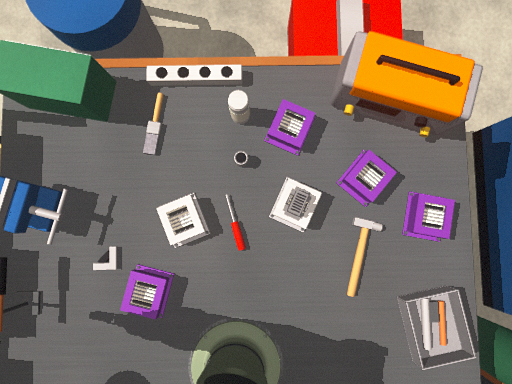

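View pics/scene0.png

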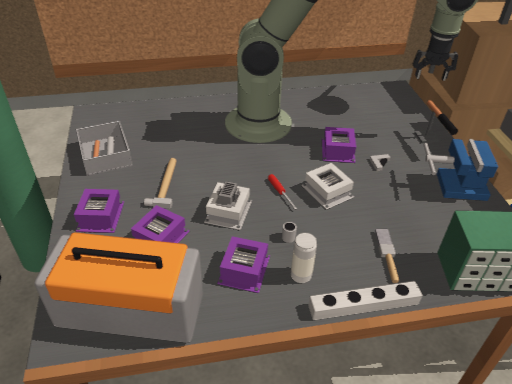

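```bash
python3 - <<'E'
import cv2,numpy as np
a=cv2.imread("pics/top0.png")[172:247,145:345];b=cv2.imread("pics/scene0.png")[158:233,185:385]
cv2.imwrite("pics/c1.png",cv2.resize(np.vstack([a,b]),None,fx=4,fy=4,interpolation=cv2.INTER_CUBIC))
E
```

```text
(no output)
```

View pics/c1.png

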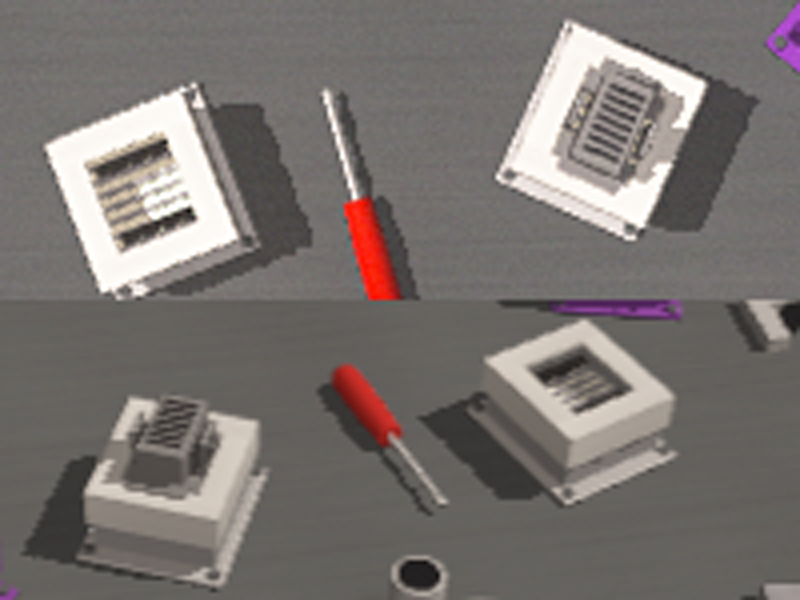

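The two white cartridges are at top-view pixels (182,220) and (298,204). The four purple ones, at (292,125), (368,176), (433,215) and (146,291), are look-alikes. (298,204) carries the louvred cover, so it is the spent one, and (182,220) is open, so it is the fresh one. The enlarged crop confirms both. Next I fit the collar tops in both views.

```bash
cat > fit.py <<'E'
from h import *
from scipy.optimize import minimize
np.set_printoptions(precision=4,suppress=True)
S=4
def mask(f,roi,thr):
    u0,v0,u1,v1=roi; g=f["img"][v0:v1,u0:u1].min(2)
    g=cv2.resize(g,None,fx=S,fy=S,interpolation=cv2.INTER_CUBIC)
    n,l,st,_=cv2.connectedComponentsWithStats((g>thr).astype(np.uint8))
    k=1+st[1:,4].argmax(); m=(l==k).astype(np.uint8)
    m=cv2.morphologyEx(m,cv2.MORPH_OPEN,np.ones((13,13),np.uint8))
    pts=cv2.findNonZero(m); h=cv2.convexHull(pts)
    return cv2.fillConvexPoly(np.zeros_like(m),h,1)
def poly(f,roi,p,a,b):
    x,y,yaw,z=p;c,s=np.cos(yaw),np.sin(yaw)
    q=[proj(f,[x+c*i*a/2-s*j*b/2,y+s*i*a/2+c*j*b/2,z]) for i,j in((1,1),(1,-1),(-1,-1),(-1,1))]
    return (np.array(q)-roi[:2]+.5)*S-.5
def loss(p,obs,a,b):
    t=0
    for f,roi,m in obs:
        r=np.zeros_like(m); cv2.fillConvexPoly(r,np.round(poly(f,roi,p,a,b)*16).astype(np.int32),1,cv2.LINE_8,4)
        t+=1-(r&m).sum()/(r|m).sum()
    return t
E
cat > m.py <<'E'
from fit import *
F={n:cam(n) for n in("top","scene")}
R={"fresh":{"top":(150,185,215,250),"scene":(297,155,362,215)},"spent":{"top":(262,172,330,236),"scene":(198,170,258,230)}}
T={"top":235,"scene":190}
for n in F:
    for k in R:
        u0,v0,u1,v1=R[k][n]; g=F[n]["img"][v0:v1,u0:u1].min(2); print(n,k,np.histogram(g,bins=range(100,265,10))[0])
vis=[]
for k,p0 in(("fresh",[.44,.156,.37,.066]),("spent",[.49,-.19,-.38,.066])):
    for cams in(("top",),("top","scene"),("scene",)):
        obs=[(F[n],R[k][n],mask(F[n],R[k][n],T[n])) for n in cams]
        zf=lambda p:[*p[:3],.066] if len(p)==3 else p
        q0=p0 if len(cams)==2 else p0[:3]
        sim=np.array([q0]+[np.array(q0)+d for d in np.diag([.01,.01,.08,.008][:len(q0)])])
        r=minimize(lambda p:loss(zf(p),obs,.118,.108),q0,method="Nelder-Mead",options=dict(initial_simplex=sim,xatol=1e-5,fatol=1e-6))
        print(k,cams,r.x,r.fun,"swapped",loss(zf(r.x),obs,.108,.118))
        if len(cams)==2:
            for f,roi,m in obs:
                u0,v0,u1,v1=roi; im=cv2.resize(f["img"][v0:v1,u0:u1,::-1],None,fx=4,fy=4,interpolation=cv2.INTER_CUBIC)
                cv2.polylines(im,[np.round(poly(f,roi,r.x,.118,.108)).astype(int)],1,(0,0,255))
                cv2.polylines(im,[np.round(poly(f,roi,r.x,.073,.064)).astype(int)],1,(0,255,0))
                c,_=cv2.findContours(m,0,2);cv2.drawContours(im,c,-1,(255,0,0));vis.append(cv2.copyMakeBorder(im,0,280-im.shape[0],0,280-im.shape[1],0))
cv2.imwrite("pics/fit.png",np.vstack([np.hstack(vis[:2]),np.hstack(vis[2:])]))
E
python3 m.py
```

```text
top fresh [ 488 1432   89  129  110   46  105   49   34   32   30   27   24   45
  783  103]
top spent [1018 1196   39   83   99  251   78   41   34   28   37   76  117   63
  512   35]
scene fresh [238 103  56  46 141  77  48 112  82 321   0   0   0   0   0   0]
scene spent [170 197 238  90  38  90  66  64  68 216   0   0   0   0   0   0]
fresh ('top',) [0.448  0.156  0.3761] 0.02879828326180256 swapped 0.16400911161731202
fresh ('top', 'scene') [0.4479 0.1571 0.3693 0.06  ] 0.7358576870288177 swapped 0.8856791861731935
fresh ('scene',) [0.4517 0.1542 0.3567] 0.712798118911656 swapped 0.7232142857142857
spent ('top',) [ 0.4927 -0.1943 -0.4371] 0.028058998079944164 swapped 0.1498693237504084
spent ('top', 'scene') [ 0.4928 -0.1932 -0.4342  0.0702] 0.9897707681135319 swapped 1.1049968988286398
spent ('scene',) [ 0.4517 -0.1533 -0.324 ] 0.9491941673062164 swapped 0.9531716275154947
```

View pics/fit.png

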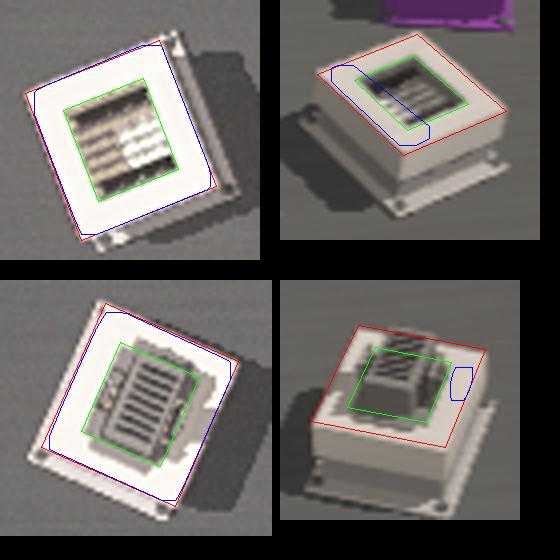

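```bash
sed -i 's/"scene":190/"scene":184/; s/^    for k in R:/    for k in []:/; s/F={n:cam(n) for n in("top","scene")}/F={n:cam(n) for n in("top","scene")}/' m.py; sed -i 's/(13,13)/(7,7)/' fit.py; python3 m.py
```

```text
fresh ('top',) [0.4481 0.156  0.3735] 0.021282986483587174 swapped 0.16419394614374927
fresh ('top', 'scene') [0.448  0.1569 0.3731 0.0624] 0.07722135814316167 swapped 0.3250001269021361
fresh ('scene',) [0.4503 0.1563 0.3467] 0.06096328730212197 swapped 0.1601145949387235
spent ('top',) [ 0.4925 -0.1943 -0.4367] 0.023146536721197375 swapped 0.15391170264567444
spent ('top', 'scene') [ 0.4925 -0.194  -0.4496  0.0633] 0.385230580060014 swapped 0.5509265275538954
spent ('scene',) [ 0.4928 -0.193  -0.4316] 0.36565613129792873 swapped 0.4183984483236354
```

View pics/fit.png

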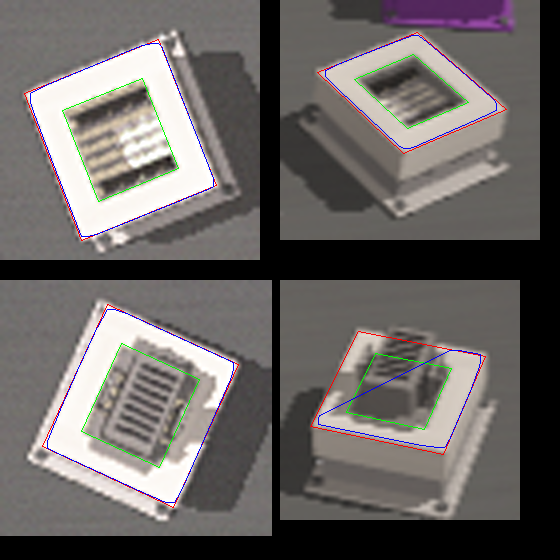

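Overlay check: the red and green outlines lie on the collar and mouth edges in the top view. Spent is at (0.4925, -0.194, yaw -0.437) and fresh at (0.448, 0.1565, yaw 0.373), with its rim roughly at 0.063 to 0.066. Moving there now.

Emit:
{"op": "apply_moves", "data": {
  "claw": [0.085,0.085,0.085,0.085,0.085,0.085,0.085,0.085,0.085,0.085,0.085,0.085,0.085,0.085],
  "xyz": [
    [0,0,0],
    [0,0,0],
    [-0.0355,-0.011,0],
    [-0.0355,-0.011,0],
    [-0.0355,-0.011,0],
    [-0.0355,-0.011,0],
    [-0.0355,-0.011,0],
    [-0.0355,-0.011,0],
    [-0.0355,-0.011,0],
    [-0.0355,-0.011,0],
    [-0.0355,-0.011,0],
    [-0.0355,-0.011,0],
    [-0.0355,-0.011,0],
    [-0.0355,-0.011,0]
  ],
  "twist": [
    [0,0,0.1],
    [0,0,0.061],
    [0,0,0],
    [0,0,0],
    [0,0,0],
    [0,0,0],
    [0,0,0],
    [0,0,0],
    [0,0,0],
    [0,0,0],
    [0,0,0],
    [0,0,0],
    [0,0,0],
    [0,0,0]
  ],
  "force": 30
}}

```text
clock: 2.7
position: [0.5014, 0.3004, 0.2314]
tool_rot: [3.141, 0.0, 2.705]
force: [0.1, 0.9, 0.3]
grip_width: 0.0852
finger_force: 0.0
```

Emit:
{"op": "apply_moves", "data": {
  "claw": [0.085,0.085,0.085,0.085,0.085,0.085,0.085,0.085,0.085,0.085,0.085,0.085,0.085,0.085],
  "xyz": [
    [-0.0155,-0.0347,0],
    [-0.0155,-0.0347,0],
    [-0.0155,-0.0347,0],
    [-0.0155,-0.0347,0],
    [-0.0155,-0.0347,0],
    [-0.0155,-0.0347,0],
    [-0.0155,-0.0347,0],
    [-0.0155,-0.0347,0],
    [-0.0155,-0.0347,0],
    [-0.0155,-0.0347,0],
    [-0.0155,-0.0347,0],
    [-0.0155,-0.0347,0],
    [-0.0155,-0.0347,0],
    [0,0,0]
  ],
  "twist": [
    [0,0,0],
    [0,0,0],
    [0,0,0],
    [0,0,0],
    [0,0,0],
    [0,0,0],
    [0,0,0],
    [0,0,0],
    [0,0,0],
    [0,0,0],
    [0,0,0],
    [0,0,0],
    [0,0,0],
    [0,0,0]
  ]
}}

```text
clock: 4.1
position: [0.4912, -0.1974, 0.2315]
tool_rot: [-3.14, 0.001, 2.699]
force: [-0.0, -0.0, -0.7]
grip_width: 0.0852
finger_force: 0.0
```

Emit:
{"op": "apply_moves", "data": {
  "claw": [0.085,0.085,0.085,0.085,0.085,0.085,0.085,0.085,0.085,0.085,0.085,0.085,0.085],
  "xyz": [
    [0,0.0036,0.015],
    [0,0,0.015],
    [0,0,0.015],
    [0,0,0.015],
    [0,0,0.015],
    [0,0,0.015],
    [0,0,0.015],
    [0,0,0.015],
    [0,0,0.015],
    [0,0,0.012],
    [0,0,0.008],
    [0,0,0.0045],
    [0,0,0]
  ],
  "twist": [
    [0,0,-0.006],
    [0,0,0],
    [0,0,0],
    [0,0,0],
    [0,0,0],
    [0,0,0],
    [0,0,0],
    [0,0,0],
    [0,0,0],
    [0,0,0],
    [0,0,0],
    [0,0,0],
    [0,0,0]
  ]
}}

```text
clock: 5.4
position: [0.4935, -0.1891, 0.0715]
tool_rot: [-3.141, -0.0, 2.711]
force: [-0.8, 0.1, 0.5]
grip_width: 0.0849
finger_force: 0.0
```

```bash
python3 - <<'E'
from h import *
a=cam("top")["img"][160:250,250:350];b=cam("scene")["img"][150:240,180:280]
cv2.imwrite("pics/g.png",cv2.resize(np.hstack([a,b])[:,:,::-1],None,fx=4,fy=4,interpolation=cv2.INTER_CUBIC))
s=bot.observe();print(s["position"],s["tool_rot"],s["force"])
E
```

```text
[ 0.49383101 -0.18927572  0.07218525] [3.14152141e+00 5.04317093e-04 2.71067680e+00] [ 0.04494311 -0.05999429 -0.27464005]
```

View pics/g.png

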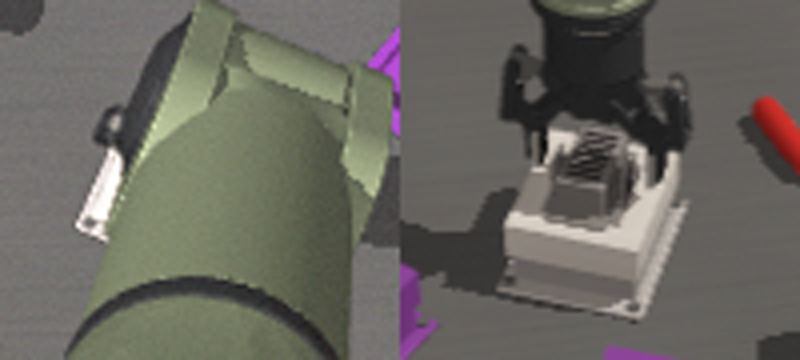

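Emit:
{"op": "apply_moves", "data": {
  "claw": [0.085,0.085,0.07,0.066,0.064,0.064],
  "xyz": [
    [-0.0008,-0.0048,0.0015],
    [0,0,0],
    [0,0,0],
    [0,0,0],
    [0,0,0],
    [0,0,0]
  ],
  "twist": [
    [0,0,0.006],
    [0,0,0],
    [0,0,0],
    [0,0,0],
    [0,0,0],
    [0,0,0]
  ],
  "force": 20
}}

```text
clock: 6.1
position: [0.4925, -0.1936, 0.0704]
tool_rot: [3.141, 0.0, 2.705]
force: [1.0, 2.2, 1.2]
grip_width: 0.064
finger_force: 1.0
```

Emit:
{"op": "apply_moves", "data": {
  "claw": [0.06,0.058,0.056,0.054,0.054],
  "xyz": [
    [0,0,0],
    [0,0,0],
    [0,0,0],
    [0,0,0],
    [0,0,0]
  ],
  "twist": [
    [0,0,0],
    [0,0,0],
    [0,0,0],
    [0,0,0],
    [0,0,0]
  ]
}}

```text
clock: 6.6
position: [0.4924, -0.194, 0.0704]
tool_rot: [3.142, 0.0, 2.705]
force: [0.4, 1.2, 5.6]
grip_width: 0.0541
finger_force: 5.1
```

Emit:
{"op": "apply_moves", "data": {
  "claw": [0.05,0.046,0.044,0.044,0.044],
  "xyz": [
    [0,0,0],
    [0,0,0],
    [0,0,0],
    [0,0,0],
    [0,0,0]
  ],
  "twist": [
    [0,0,0],
    [0,0,0],
    [0,0,0],
    [0,0,0],
    [0,0,0]
  ],
  "force": 28
}}

```text
clock: 7.1
position: [0.4927, -0.1936, 0.0708]
tool_rot: [3.141, 0.001, 2.705]
force: [-0.5, 3.6, 13.6]
grip_width: 0.049
finger_force: 27.0
```

Emit:
{"op": "apply_moves", "data": {
  "claw": [0.044,0.044,0.044,0.044],
  "xyz": [
    [0,0,-0.001],
    [0,0,-0.001],
    [0,0,-0.002],
    [0,0,0]
  ],
  "twist": [
    [0,0,0],
    [0,0,0],
    [0,0,0],
    [0,0,0]
  ]
}}

```text
clock: 7.5
position: [0.4926, -0.1938, 0.0745]
tool_rot: [3.141, 0.0, 2.705]
force: [2.4, 2.1, 2.5]
grip_width: 0.0485
finger_force: 28.8
```

Emit:
{"op": "apply_moves", "data": {
  "claw": [0.044,0.044,0.044,0.044],
  "xyz": [
    [0,0,-0.002],
    [0,0,-0.002],
    [0,0,-0.002],
    [0,0,0]
  ],
  "twist": [
    [0,0,0],
    [0,0,0],
    [0,0,0],
    [0,0,0]
  ]
}}

```text
clock: 7.9
position: [0.4921, -0.1937, 0.0804]
tool_rot: [3.142, -0.0, 2.705]
force: [0.4, 4.6, 1.1]
grip_width: 0.0483
finger_force: 29.9
```

Emit:
{"op": "apply_moves", "data": {
  "claw": [0.044,0.044,0.044,0.044,0.044,0.044,0.044,0.044,0.044,0.044,0.044],
  "xyz": [
    [0,0,-0.004],
    [0,0,-0.008],
    [0,0,-0.013],
    [0,0,-0.015],
    [0,0,-0.015],
    [0,0,-0.015],
    [0,0,-0.015],
    [0,0,-0.015],
    [0,0,-0.01],
    [0,0,-0.01],
    [0,0,0]
  ],
  "twist": [
    [0,0,0],
    [0,0,0],
    [0,0,0],
    [0,0,0],
    [0,0,0],
    [0,0,0],
    [0,0,0],
    [0,0,0],
    [0,0,0],
    [0,0,0],
    [0,0,0]
  ]
}}

```text
clock: 9.0
position: [0.4927, -0.1941, 0.2016]
tool_rot: [3.141, 0.002, 2.705]
force: [-0.7, -1.3, -1.1]
grip_width: 0.0488
finger_force: 29.8
```

Emit:
{"op": "apply_moves", "data": {
  "claw": [0.044,0.044,0.044,0.044,0.044,0.044,0.044,0.044,0.044,0.044,0.044,0.044,0.044,0.044,0.044],
  "xyz": [
    [0.0063,0.00995,0],
    [0.0126,0.0199,0],
    [0.0157,0.0249,0],
    [0.0157,0.0249,0],
    [0.0157,0.0249,0],
    [0.0157,0.0249,0],
    [0.0157,0.0249,0],
    [0.0157,0.0249,0],
    [0.0157,0.0249,0],
    [0.0157,0.0249,0],
    [0.0157,0.0249,0],
    [0.0126,0.0199,0],
    [0.0094,0.0149,0],
    [0.0064,0.01,0],
    [0,0,0]
  ],
  "twist": [
    [0,0,0],
    [0,0,0],
    [0,0,0],
    [0,0,0],
    [0,0,0],
    [0,0,0],
    [0,0,0],
    [0,0,0],
    [0,0,0],
    [0,0,0],
    [0,0,0],
    [0,0,0],
    [0,0,0],
    [0,0,0],
    [0,0,0]
  ]
}}

```text
clock: 10.5
position: [0.4471, 0.1581, 0.1998]
tool_rot: [-3.141, -0.001, 2.707]
force: [0.4, -0.4, -1.0]
grip_width: 0.0487
finger_force: 29.8
```

Emit:
{"op": "apply_moves", "data": {
  "claw": [0.044,0.044,0.044,0.044,0.044,0.044,0.044,0.044,0.044,0.044,0.044],
  "xyz": [
    [0,0,0],
    [0,0,0],
    [0,0,0],
    [0,0,0],
    [0,0,0],
    [0,0,0],
    [0,0,0],
    [0,0,0],
    [0,0,0],
    [0,0,0],
    [0,0,0]
  ],
  "twist": [
    [0,0,-0.05],
    [0,0,-0.1],
    [0,0,-0.1],
    [0,0,-0.1],
    [0,0,-0.1],
    [0,0,-0.1],
    [0,0,-0.1],
    [0,0,-0.1],
    [0,0,-0.06],
    [0,0,0],
    [0,0,0]
  ]
}}

```text
clock: 11.6
position: [0.4478, 0.1559, 0.2002]
tool_rot: [-3.141, -0.0, -2.771]
force: [0.3, -0.6, -0.8]
grip_width: 0.0487
finger_force: 29.8
```

```bash
python3 - <<'E'
from h import *
a=cam("top")["img"][160:260,130:230];b=cam("scene")["img"][110:210,290:390]
cv2.imwrite("pics/g2.png",cv2.resize(np.hstack([a,b])[:,:,::-1],None,fx=4,fy=4,interpolation=cv2.INTER_CUBIC))
for i in range(2): s=bot.observe();print(s["position"],s["tool_rot"],s["force"],s["grip_width"])
E
```

```text
[0.44780507 0.15625183 0.20020847] [-3.14144033e+00 -2.48130781e-04 -2.77045710e+00] [ 0.36156992 -0.21495793 -0.93094188] 0.04880939974474448
[0.44780507 0.15625183 0.20020847] [-3.14144033e+00 -2.48130781e-04 -2.77045710e+00] [ 0.36156992 -0.21495793 -0.93094188] 0.04880939974474448
```

View pics/g2.png

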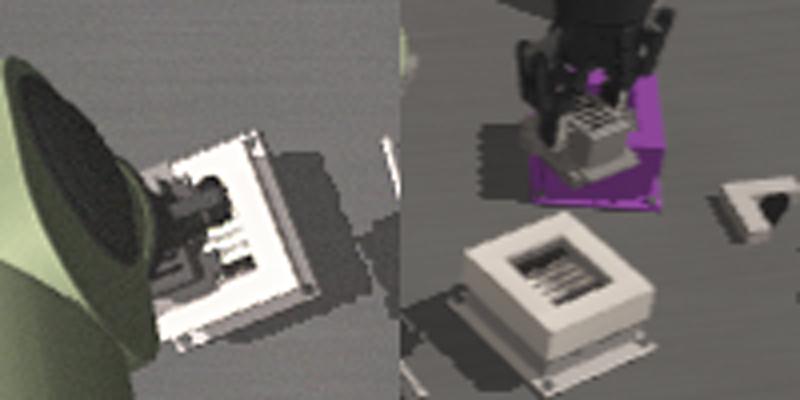

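Emit:
{"op": "apply_moves", "data": {
  "claw": [0.044,0.044,0.044,0.044,0.044,0.044,0.044,0.044,0.044],
  "xyz": [
    [0,0,0.008],
    [0,0,0.016],
    [0,0,0.018],
    [0,0,0.018],
    [0,0,0.016],
    [0,0,0.012],
    [0,0,0.008],
    [0,0,0.004],
    [0,0,0]
  ],
  "twist": [
    [0,0,0],
    [0,0,0],
    [0,0,0],
    [0,0,0],
    [0,0,0],
    [0,0,0],
    [0,0,0],
    [0,0,0],
    [0,0,0]
  ]
}}

```text
clock: 12.6
position: [0.4478, 0.1566, 0.1001]
tool_rot: [-3.142, -0.0, -2.769]
force: [-0.4, -0.8, -0.4]
grip_width: 0.0491
finger_force: 29.8
```

Emit:
{"op": "apply_moves", "data": {
  "claw": [0.044,0.044,0.044,0.044,0.044],
  "xyz": [
    [0,0,0.002],
    [0,0,0.002],
    [0,0,0.002],
    [0,0,0.002],
    [0,0,0]
  ],
  "twist": [
    [0,0,0],
    [0,0,0],
    [0,0,0],
    [0,0,0],
    [0,0,0]
  ]
}}

```text
clock: 13.1
position: [0.4478, 0.1565, 0.0921]
tool_rot: [-3.142, -0.0, -2.768]
force: [-0.0, 0.3, -0.5]
grip_width: 0.0488
finger_force: 29.8
```

Emit:
{"op": "apply_moves", "data": {
  "claw": [0.044,0.044,0.044,0.044],
  "xyz": [
    [0,0,0.0015],
    [0,0,0.0015],
    [0,0,0.0015],
    [0,0,0]
  ],
  "twist": [
    [0,0,0],
    [0,0,0],
    [0,0,0],
    [0,0,0]
  ]
}}

```text
clock: 13.5
position: [0.4478, 0.1566, 0.0876]
tool_rot: [-3.142, -0.0, -2.768]
force: [0.1, 0.4, -0.2]
grip_width: 0.0484
finger_force: 29.8
```

Emit:
{"op": "apply_moves", "data": {
  "claw": [0.044,0.044,0.044,0.044],
  "xyz": [
    [0,0,0.001],
    [0,0,0.001],
    [0,0,0.001],
    [0,0,0]
  ],
  "twist": [
    [0,0,0],
    [0,0,0],
    [0,0,0],
    [0,0,0]
  ]
}}

```text
clock: 13.9
position: [0.4478, 0.1566, 0.0847]
tool_rot: [-3.142, -0.0, -2.768]
force: [-0.4, -0.9, -0.5]
grip_width: 0.0485
finger_force: 29.8
```

Emit:
{"op": "apply_moves", "data": {
  "claw": [0.044,0.044,0.044],
  "xyz": [
    [0,0,0.001],
    [0,0,0.001],
    [0,0,0]
  ],
  "twist": [
    [0,0,0],
    [0,0,0],
    [0,0,0]
  ]
}}

```text
clock: 14.2
position: [0.4478, 0.1566, 0.0827]
tool_rot: [-3.142, -0.0, -2.768]
force: [-1.1, -0.5, -1.0]
grip_width: 0.0485
finger_force: 29.8
```

Emit:
{"op": "apply_moves", "data": {
  "claw": [0.044,0.044,0.044],
  "xyz": [
    [0,0,0.001],
    [0,0,0.001],
    [0,0,0]
  ],
  "twist": [
    [0,0,0],
    [0,0,0],
    [0,0,0]
  ]
}}

```text
clock: 14.5
position: [0.4478, 0.1566, 0.0807]
tool_rot: [-3.142, -0.0, -2.768]
force: [-0.8, -0.4, -0.9]
grip_width: 0.0489
finger_force: 29.8
```

Emit:
{"op": "apply_moves", "data": {
  "claw": [0.044,0.044,0.044],
  "xyz": [
    [0,0,0.001],
    [0,0,0.001],
    [0,0,0]
  ],
  "twist": [
    [0,0,0],
    [0,0,0],
    [0,0,0]
  ]
}}

```text
clock: 14.8
position: [0.4478, 0.1566, 0.0787]
tool_rot: [-3.142, -0.0, -2.768]
force: [0.4, 0.7, -1.0]
grip_width: 0.0485
finger_force: 29.8
```

Emit:
{"op": "apply_moves", "data": {
  "claw": [0.044,0.044,0.044],
  "xyz": [
    [0,0,0.001],
    [0,0,0.001],
    [0,0,0]
  ],
  "twist": [
    [0,0,0],
    [0,0,0],
    [0,0,0]
  ]
}}

```text
clock: 15.1
position: [0.4478, 0.1566, 0.0767]
tool_rot: [-3.142, -0.0, -2.768]
force: [0.3, -0.2, 0.0]
grip_width: 0.0484
finger_force: 29.8
```

Emit:
{"op": "apply_moves", "data": {
  "claw": [0.044,0.044,0.044],
  "xyz": [
    [0,0,0.001],
    [0,0,0.001],
    [0,0,0]
  ],
  "twist": [
    [0,0,0],
    [0,0,0],
    [0,0,0]
  ]
}}

```text
clock: 15.4
position: [0.4478, 0.1566, 0.0747]
tool_rot: [-3.142, -0.0, -2.768]
force: [0.1, 0.7, -1.4]
grip_width: 0.0488
finger_force: 29.8
```

Emit:
{"op": "apply_moves", "data": {
  "claw": [0.044,0.044,0.044],
  "xyz": [
    [0,0,0.001],
    [0,0,0.0005],
    [0,0,0]
  ],
  "twist": [
    [0,0,0],
    [0,0,0],
    [0,0,0]
  ]
}}

```text
clock: 15.7
position: [0.4478, 0.1566, 0.0733]
tool_rot: [-3.142, 0.0, -2.768]
force: [-1.5, 0.3, 2.1]
grip_width: 0.0487
finger_force: 30.0
```

Emit:
{"op": "apply_moves", "data": {
  "claw": [0.044,0.044,0.044],
  "xyz": [
    [0,0,0.001],
    [0,0,0],
    [0,0,0]
  ],
  "twist": [
    [0,0,0],
    [0,0,0],
    [0,0,0]
  ]
}}

```text
clock: 16.0
position: [0.4479, 0.1566, 0.0723]
tool_rot: [-3.142, -0.0, -2.769]
force: [-1.1, -0.2, 3.5]
grip_width: 0.0488
finger_force: 30.1
```

Emit:
{"op": "apply_moves", "data": {
  "claw": [0.044,0.044,0.044],
  "xyz": [
    [0,0,0.001],
    [0,0,0],
    [0,0,0]
  ],
  "twist": [
    [0,0,0],
    [0,0,0],
    [0,0,0]
  ]
}}

```text
clock: 16.3
position: [0.4479, 0.1566, 0.0713]
tool_rot: [-3.142, -0.0, -2.768]
force: [-0.3, -0.8, 3.9]
grip_width: 0.0487
finger_force: 30.1
```

Emit:
{"op": "apply_moves", "data": {
  "claw": [0.044,0.044,0.044],
  "xyz": [
    [0,0,0.001],
    [0,0,0],
    [0,0,0]
  ],
  "twist": [
    [0,0,0],
    [0,0,0],
    [0,0,0]
  ]
}}

```text
clock: 16.6
position: [0.4478, 0.1566, 0.0703]
tool_rot: [-3.142, -0.0, -2.768]
force: [-0.7, -0.8, 3.3]
grip_width: 0.0487
finger_force: 30.2
```

Emit:
{"op": "apply_moves", "data": {
  "claw": [0.044,0.044,0.044],
  "xyz": [
    [0,0,0.0007],
    [0,0,0],
    [0,0,0]
  ],
  "twist": [
    [0,0,0],
    [0,0,0],
    [0,0,0]
  ]
}}

```text
clock: 16.9
position: [0.4478, 0.1566, 0.0696]
tool_rot: [-3.142, -0.0, -2.768]
force: [-1.0, -1.0, 4.3]
grip_width: 0.0484
finger_force: 30.2
```

Emit:
{"op": "apply_moves", "data": {
  "claw": [0.044,0.044,0.044],
  "xyz": [
    [0,0,0.0006],
    [0,0,0],
    [0,0,0]
  ],
  "twist": [
    [0,0,0],
    [0,0,0],
    [0,0,0]
  ]
}}

```text
clock: 17.2
position: [0.4479, 0.1566, 0.0694]
tool_rot: [-3.142, 0.0, -2.768]
force: [-4.0, -1.7, 15.3]
grip_width: 0.0488
finger_force: 30.9
```

Emit:
{"op": "apply_moves", "data": {
  "claw": [0.044,0.044,0.044],
  "xyz": [
    [0,0,0.0005],
    [0,0,0],
    [0,0,0]
  ],
  "twist": [
    [0,0,0],
    [0,0,0],
    [0,0,0]
  ]
}}

```text
clock: 17.5
position: [0.4479, 0.1566, 0.0693]
tool_rot: [-3.142, 0.0, -2.769]
force: [-7.1, -2.2, 28.6]
grip_width: 0.0485
finger_force: 31.8
```

Emit:
{"op": "apply_moves", "data": {
  "claw": [0.05,0.052,0.054,0.054],
  "xyz": [
    [0,0,0],
    [0,0,0.0003],
    [0,0,0.0003],
    [0,0,0]
  ],
  "twist": [
    [0,0,0],
    [0,0,0],
    [0,0,0],
    [0,0,0]
  ]
}}

```text
clock: 17.9
position: [0.448, 0.1566, 0.0679]
tool_rot: [3.142, 0.0, -2.769]
force: [-0.3, -1.1, 5.7]
grip_width: 0.0539
finger_force: 5.1
```

Emit:
{"op": "apply_moves", "data": {
  "claw": [0.056,0.058,0.06,0.062,0.065,0.07],
  "xyz": [
    [0,0,0.0007],
    [0,0,0.0007],
    [0,0,0.0005],
    [0,0,0.0002],
    [0,0,0],
    [0,0,0]
  ],
  "twist": [
    [0,0,0],
    [0,0,0],
    [0,0,0],
    [0,0,0],
    [0,0,0],
    [0,0,0]
  ]
}}

```text
clock: 18.5
position: [0.4477, 0.1565, 0.0657]
tool_rot: [3.142, -0.0, -2.768]
force: [-0.3, 0.2, 0.3]
grip_width: 0.07
finger_force: 0.0
```

Emit:
{"op": "apply_moves", "data": {
  "claw": [0.08,0.085,0.085,0.085],
  "xyz": [
    [0,0,0],
    [0,0,0],
    [0,0,0],
    [0,0,0]
  ],
  "twist": [
    [0,0,0],
    [0,0,0],
    [0,0,0],
    [0,0,0]
  ]
}}

```text
clock: 18.9
position: [0.4478, 0.1566, 0.0658]
tool_rot: [-3.142, -0.0, -2.768]
force: [-0.0, 0.1, 0.2]
grip_width: 0.0852
finger_force: 0.0
```

Emit:
{"op": "apply_moves", "data": {
  "claw": [0.085,0.085,0.085,0.085,0.085,0.085,0.085,0.085,0.085],
  "xyz": [
    [0,0,-0.005],
    [0,0,-0.01],
    [0,0,-0.015],
    [0,0,-0.015],
    [0,0,-0.015],
    [0,0,-0.015],
    [0,0,-0.015],
    [0,0,-0.01],
    [0,0,0]
  ],
  "twist": [
    [0,0,0],
    [0,0,0],
    [0,0,0],
    [0,0,0],
    [0,0,0],
    [0,0,0],
    [0,0,0],
    [0,0,0],
    [0,0,0]
  ]
}}

```text
clock: 19.8
position: [0.4484, 0.1568, 0.1673]
tool_rot: [3.141, 0.002, -2.768]
force: [0.3, -0.2, 0.1]
grip_width: 0.0852
finger_force: 0.0
```

```bash
python3 - <<'E'
from h import *
f=cam("scene"); b=f["img"][130:230,285:385]
cv2.imwrite("pics/g3.png",cv2.resize(b[:,:,::-1],None,fx=6,fy=6,interpolation=cv2.INTER_CUBIC))
print(bot.find_in("scene","cover_grip"))
# expected cap-top corners in crop pixels for home / 5 mm high
for dz in(0,.001,.005):
    print(dz,[np.round((np.array(proj(f,[.448+np.cos(.373)*i*.035-np.sin(.373)*j*.0195,.1565+np.sin(.373)*i*.035+np.cos(.373)*j*.0195,.0648+.034+dz]))-[285,130])*6) for i,j in((1,1),(1,-1),(-1,-1),(-1,1))])
E
```

```text
[{'position': [0.4603, 0.1436, 0.0955], 'score': 0.9}]
0 [array([341., 257.]), array([285., 280.]), array([206., 210.]), array([261., 188.])]
0.001 [array([341., 255.]), array([285., 279.]), array([206., 208.]), array([262., 186.])]
0.005 [array([343., 250.]), array([286., 273.]), array([207., 203.]), array([262., 181.])]
```

View pics/g3.png

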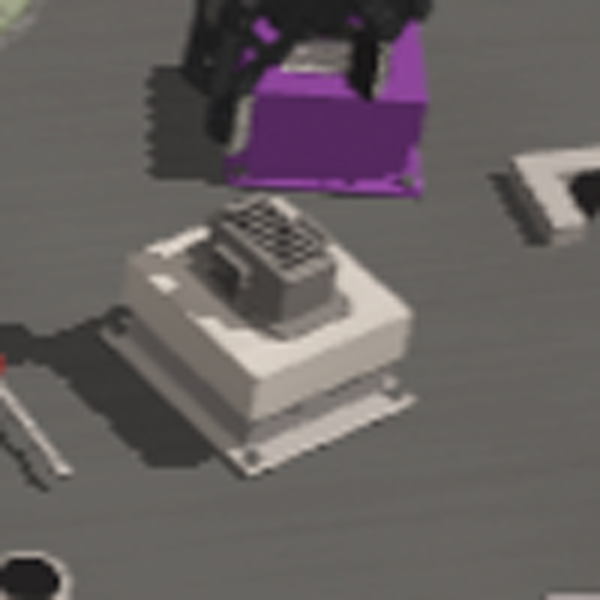

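The picture shows the cover seated in the fresh mouth, with its cap corners at about (338,263) and (282,282), which is within a pixel or so of the predicted home position. I'll confirm the latch with a gentle push on top with shut fingers.

Emit:
{"op": "apply_moves", "data": {
  "claw": [0.0,0.0,0.0,0.0,0.0,0.0,0.0,0.0,0.0,0.0,0.0,0.0],
  "xyz": [
    [0,0,0],
    [0,0,0],
    [0,0,0],
    [0,0,0.01],
    [0,0,0.012],
    [0,0,0.012],
    [0,0,0.01],
    [0,0,0.008],
    [0,0,0.003],
    [0,0,0.002],
    [0,0,0],
    [0,0,0]
  ],
  "twist": [
    [0,0,0],
    [0,0,0],
    [0,0,0],
    [0,0,0],
    [0,0,0],
    [0,0,0],
    [0,0,0],
    [0,0,0],
    [0,0,0],
    [0,0,0],
    [0,0,0],
    [0,0,0]
  ]
}}

```text
clock: 21.1
position: [0.4481, 0.1567, 0.1091]
tool_rot: [3.142, 0.001, -2.768]
force: [0.5, -0.4, 0.4]
grip_width: 0.0001
finger_force: 0.0
```

Emit:
{"op": "apply_moves", "data": {
  "claw": [0.0,0.0,0.0,0.0,0.0],
  "xyz": [
    [0,0,0.001],
    [0,0,0.001],
    [0,0,0.001],
    [0,0,0.001],
    [0,0,0]
  ],
  "twist": [
    [0,0,0],
    [0,0,0],
    [0,0,0],
    [0,0,0],
    [0,0,0]
  ]
}}

```text
clock: 21.6
position: [0.4478, 0.1566, 0.1047]
tool_rot: [-3.142, -0.0, -2.768]
force: [-1.0, -0.2, 0.3]
grip_width: 0.0005
finger_force: 0.0
```

Emit:
{"op": "apply_moves", "data": {
  "claw": [0.0,0.0,0.0,0.0],
  "xyz": [
    [0,0,0.001],
    [0,0,0.001],
    [0,0,0],
    [0,0,0]
  ],
  "twist": [
    [0,0,0],
    [0,0,0],
    [0,0,0],
    [0,0,0]
  ]
}}

```text
clock: 22.0
position: [0.4478, 0.1566, 0.1028]
tool_rot: [-3.142, -0.0, -2.768]
force: [0.1, 0.3, -0.3]
grip_width: -0.0002
finger_force: 0.0
```

Emit:
{"op": "apply_moves", "data": {
  "claw": [0.0,0.0,0.0,0.0],
  "xyz": [
    [0,0,0.001],
    [0,0,0.001],
    [0,0,0],
    [0,0,0]
  ],
  "twist": [
    [0,0,0],
    [0,0,0],
    [0,0,0],
    [0,0,0]
  ]
}}

```text
clock: 22.4
position: [0.4478, 0.1566, 0.1008]
tool_rot: [-3.142, -0.0, -2.768]
force: [-0.0, -0.1, -0.1]
grip_width: -0.0004
finger_force: 0.0
```

Emit:
{"op": "apply_moves", "data": {
  "claw": [0.0,0.0,0.0],
  "xyz": [
    [0,0,0.001],
    [0,0,0],
    [0,0,0]
  ],
  "twist": [
    [0,0,0],
    [0,0,0],
    [0,0,0]
  ]
}}

```text
clock: 22.7
position: [0.4478, 0.1566, 0.0998]
tool_rot: [-3.142, -0.0, -2.768]
force: [-0.7, 0.1, -0.1]
grip_width: 0.0001
finger_force: 0.0
```

Emit:
{"op": "apply_moves", "data": {
  "claw": [0.0,0.0,0.0],
  "xyz": [
    [0,0,0.0007],
    [0,0,0],
    [0,0,0]
  ],
  "twist": [
    [0,0,0],
    [0,0,0],
    [0,0,0]
  ]
}}

```text
clock: 23.0
position: [0.4479, 0.1566, 0.0992]
tool_rot: [-3.142, 0.0, -2.768]
force: [-0.5, -1.0, 4.2]
grip_width: -0.0003
finger_force: 2.0
```

Emit:
{"op": "apply_moves", "data": {
  "claw": [0.0,0.0,0.0],
  "xyz": [
    [0,0,0.0006],
    [0,0,0],
    [0,0,0]
  ],
  "twist": [
    [0,0,0],
    [0,0,0],
    [0,0,0]
  ]
}}

```text
clock: 23.3
position: [0.4479, 0.1566, 0.0986]
tool_rot: [-3.142, 0.0, -2.768]
force: [-1.8, -0.8, 8.4]
grip_width: 0.0001
finger_force: 4.0
```

Emit:
{"op": "apply_moves", "data": {
  "claw": [0.0,0.0,0.0],
  "xyz": [
    [0,0,0.0006],
    [0,0,0],
    [0,0,0]
  ],
  "twist": [
    [0,0,0],
    [0,0,0],
    [0,0,0]
  ]
}}

```text
clock: 23.6
position: [0.4479, 0.1566, 0.0986]
tool_rot: [-3.142, 0.0, -2.768]
force: [-5.4, -1.7, 22.4]
grip_width: -0.0001
finger_force: 11.5
```

The push met the cover about 1 mm above the hard stop, so it is latched. Now I retreat and hand in.

Emit:
{"op": "apply_moves", "data": {
  "claw": [0.0,0.0,0.0,0.0,0.0,0.0,0.0,0.0],
  "xyz": [
    [0,0,-0.003],
    [0,0,-0.01],
    [0,0,-0.02],
    [0,0,-0.02],
    [0,0,-0.02],
    [0,0,-0.01],
    [0,0,0],
    [0,0,0]
  ],
  "twist": [
    [0,0,0],
    [0,0,0],
    [0,0,0],
    [0,0,0],
    [0,0,0],
    [0,0,0],
    [0,0,0],
    [0,0,0]
  ]
}}

```text
clock: 24.4
position: [0.4476, 0.1565, 0.1805]
tool_rot: [-3.142, -0.0, -2.768]
force: [-0.1, 0.2, -0.0]
grip_width: -0.0
finger_force: 0.0
```

```bash
python3 -c "
from workcell import bot
s=bot.observe();print(s['position'],s['force']);print(bot.job_done())"
```

```text
[0.44763933 0.15648568 0.18046308] [-0.05738001  0.20213563 -0.02367477]
the job is handed in; nothing more can be done
None
```

The cover is off the spent cartridge and latched on the fresh one (it sat about 1 mm off the rim stop when I pressed on it), the arm is clear, and I handed the job in at about 24 s; no verdict came back.

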